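# Jack up the pump unit and hold the lever down

### The arm

A 7-joint arm with a two-finger parallel gripper is mounted at the origin on a cart in front of the work surface, level with it; the furniture and walls round the work are solid. World frame = base frame: x ahead of the robot, y to its left, z up, the work surface at z = 0. Lengths are in m, angles in degrees, forces in N, time in s.
With the tool pointing down it reaches from about 0.4 to 0.9 m from the base axis. Payload 5.6 kg.
Tool frame: the origin (TCP) lies at the very end of the fingers, on their centre line; the grasp point (between the pads) lies 19 mm behind it; y points along the fingers, z is the direction in which the jaws open and shut, and the axes are right-handed (so a half turn about y gives the same grasp; the last joint's range is limited). The gripper opens to 92 mm and grips with 3 to 60 N. Pads are 20 mm wide; open, the fingers measure 128 mm over their backs; the gripper's body (75 mm by 189 mm) begins 69 mm behind the grasp point.
Start: joints at [-75.459, 26.786, -0.665, 91.828, 0.344, 61.387, -3.226], TCP at [0.19, 0.622, 0.215] pointing down, gripper open.
Joint ranges: [-144.91, 144.91], [-17.63, 115.5], [-89.93, 88.59], [15.96, 139.68], [-74.01, 254.01], [8.47, 105.57], [-167.45, 167.45]. Speed limits (degrees/s): [147.25, 147.25, 180, 180, 180, 180, 180].

### API

Orientations are given as [roll, pitch, yaw] about the fixed x, y, z axes, in that order (R = Rz(yaw) Ry(pitch) Rx(roll)).
In Python, from station import read_state, imaging, robot gives the robot as it stands.
- The arm moves only by the tool servo_tool, never from a script. Its argument "steps" is a list of rows, each an object of numbers: "dx", "dy", "dz": the shift along the tool's x, y, z in m; "ax", "ay", "az": the turn, a rotation vector about the tool's x, y, z in degrees; "fingers": the closure, from 0 (fully open) to 1 (shut). In form: [{"dx": .., "dy": .., "dz": .., "ax": .., "ay": .., "az": .., "fingers": ..}, ...]. A call has 1 to 20 rows; each row is the pose to reach, as a shift and turn from the pose commanded when the call began, along the tool's axes at that moment; what a row does not reach only later rows make up. A row lasts 1/12 s, in which the tool goes at most 41.7 mm and 7.16 degrees, less where a joint would pass 70% of its speed; a pose out of reach is approached as far as the arm can. A call with a gripper value outside its range is refused whole. The fingers move at their own pace and stop on an object; the grip force is fixed at half the most. Time passes only in rows, so rows that repeat a pose let the fingers close. It gives the time, the measured TCP pose, the force and the opening at its end, in the units of the state.
- read_state(): the state, without advancing time (a new reading comes with each control period).
- imaging.snapshot(name): name is "side" or "top" or "wrist"; returns (picture, depth): 384x512x3 uint8, red, green, blue; 384x512 float32, m along the optical axis (not along the pixel's ray), 0 where there is no reading.
- imaging.camera_model(name): a dict with "intrinsics" (3x3 intrinsics, pixels), "pose" (4x4, takes a point from camera to world coordinates). Camera axes: x right, y down, z forward; pixel columns grow to the right and rows downward; lengths in m; the calibration is good to about 2 mm. A picture is of the moment at which its call begins: read the wrist's pose just before it. camera_model takes no time and is no camera call; for the wrist camera it gives the pose at the moment of the call.
- robot.finish_job(): hands the job in, once; it reports no verdict.
The state is a dict: "clock": time; "q": joint angles; "qvel": joint speeds; "tau": joint torques, N m; "tool_pos": TCP position; "orientation": TCP orientation; "wrist_force": force on the tool from outside, world axes, zero at the start; "moment": the same for the moment, N m; "grip_width": finger opening in m.
Only numpy, scipy, OpenCV 4.12 (cv2) and the standard library are available. Lean on these libraries where they do the work, as an engineer would, in place of code of your own. Each camera call takes 0.05 s, during which the arm holds its last target.

### The job

Jack up the front of the vacuum pump unit so that its front feet can be changed: slacken the T-handled clamp of the rail jack, slide the jack along its rail until the cupped saddle stands squarely under the unit's lift pad (the round boss under the lug that carries a nut), and clamp it tight again before you lift. Then pump the jack's lever, full strokes down and fully back up, until both front feet hang at least 8 mm above the table with the pad sitting inside the saddle's cup, and finish while holding the lever right down, because a helper is about to reach underneath. Do not shove the unit about, and leave the loose things round it where they are.

Things in the scene. Friction and masses are not known exactly. Their poses are not given: they have to be found in the camera images.
- jack_rail: straight aluminium guide rail, 56 x 400 x 24 mm, bolted to the table along the front of the work. Origin: middle of its underside, on the table. Its y axis is the rail's length and the direction the jack slides in; its x axis points across the rail towards the pump unit; z up.
- jack_carriage (a joint): travel of the jack's carriage along the rail in m, from -0.028 to +0.170, growing towards the rail's +y. It runs freely (about 2 N) only while the clamp is slack. Everything else of the jack (clamp, saddle, lever) rides on it.
- clamp_knob (a joint): angle of the clamp's T-handle in rad, 0 = tight to 1.5 = wide open; it grows counter-clockwise seen from above. The clamp bites below about 0.2 and is fully slack above 0.5; turning it takes about 0.2 N m. It stays where it is left.
- knob_grip (a point): centre of the clamp's black T-handle: an upright bar 12 mm thick, 50 long, 26 high on a vertical spindle, 74 mm above the table (clamp boss 27 mm below this point). Its long side is this point's y axis, parallel to the rail when tight. From the saddle's centre it stands 73 mm across the rail (robot's side) and 55 mm along it (rail's -y).
- jack_ram: the jack's ram with its round cupped saddle. Origin: centre of the cup's floor, 58 mm above the table when the ram is down; axes parallel to the rail's. Saddle 39 mm across; cup 28 mm wide inside, rim 4 mm high. It lies 55 mm from the rail's middle line, on the pump unit's side.
- ram_lift (a joint): height of the ram above its lowest position in m, 0 to 0.035. A catch holds it at each 10 mm tooth: the first full lever stroke lifts it to about 13 mm, and when the lever goes up it settles back on its tooth at about 9 mm; the second to about 23 (19) mm. A stroke that is too short lets it fall back.
- jack_lever: the pump lever: a 12 mm steel bar with a black ribbed rubber grip, 180 mm long, hinged over the rail's middle line. Origin: on its hinge, 46 mm above the table, 44 mm from the saddle's centre along the rail (+y) and 55 mm across it (robot's side). It points to the rail's +y and swings down in the upright plane along the rail. Origin's axes turn with it.
- lever_swing (a joint): angle of the lever in rad: 0 = up, at rest, 0.75 rad (43 degrees) above level; 0.8 = right down on its stop, just below level. Pressing down grows it; a spring brings it back up by itself (1 to 3 N at the grip). Under load it takes 6 to 10 N at the grip. A stroke catches only if it goes down past 0.7 and the lever is then let up below 0.05.
- lever_grip (a point): point on the lever's axis in the middle of the rubber grip, 140 mm from the hinge; the grip is a cylinder 22 mm thick and 80 mm long along the lever. 141 mm above the table with the lever up, 39 mm with it right down (rail's top at 24 mm).
- pump_unit: vacuum pump unit, about 5 kg, loose on four feet: grey frame 180 (y) x 110 (x) x 81 mm high with motor and pump head, 114 mm high. Origin: under its middle, on the table; -x is its front, facing the rail. Two lugs stick out of the front edge: the lift lug at +y, wider and longer, with a nut and stud on top; the other is a plain forked hold-down lug.
- lift_pad (a point): centre of the lower face of the lift pad, a round boss 18 mm across under the lift lug, 64.5 mm above the table before lifting (2.5 mm above the saddle's rim). In the unit's frame x = -93, y = +30 mm; a nut stands above it, up to 94 mm high. In place it lies 3 mm nearer to the robot than the saddle's centre: only the position along the rail is to be set, within 4 mm.
- foot_front_left (a point): middle of the underside of the unit's front foot on its +y side (rubber, 22 mm across); height above the table 0 before lifting. With the lever down it stands at about 4 mm in the first stroke and 10 mm in the second.
- foot_front_right (a point): the same for the front foot on the unit's -y side.
- unit_rear (a point): point on the table between the unit's two rear feet, on which it tilts; it creeps up to 10 mm towards the jack as the front rises.
- threadlock_bottle: red bottle, 24 x 36 x 92 mm, standing beside the work; leave alone. Origin under its middle.
- tape_measure: yellow tape measure, 36 x 80 x 62 mm, standing beside the work; leave alone. Origin under its middle.
- spanner_13: combination spanner, 27 x 186 x 8 mm, lying in front of the rail; leave alone. Origin under its middle.

How it is judged (in metres and radians):
On the way, in this order (a step that is already met when the one before it is completed fails the run):
1. the clamp is slackened (value of joint clamp_knob above 0.5 rad), for 0.1 s.
2. the saddle stands under the lift pad and the clamp is tight again, the unit still on its feet (horizontal distance between jack_ram and lift_pad below 0.0075 m and value of joint clamp_knob below 0.2 rad and height (world z) of foot_front_left below 0.002 m), for 0.2 s.
3. a first stroke has been pumped and the lever let up again, the ram standing on its catch (value of joint ram_lift above 0.006 m and value of joint lever_swing below 0.2 rad), for 0.05 s.
At the end, for the whole second after the job is handed in: Both front feet hang over 7.5 mm above the table, the lift pad bears on the floor of the saddle's cup (within 10 mm of its centre, not on the rim, over 5 N), the clamp is tight (below 0.2 rad), and the fingers, clear of the unit, hold the lever down (beyond 0.68 rad, over 1.5 N) (height (world z) of each of foot_front_left, foot_front_right above 0.0075 m and horizontal distance between jack_ram and lift_pad below 0.01 m and z of lift_pad in the frame of jack_ram below 0.0025 m and contact force between jack_ram and pump_unit above 5 N and value of joint clamp_knob below 0.2 rad and value of joint lever_swing above 0.68 rad and contact force between the fingers and jack_lever above 1.5 N and contact force between the arm and pump_unit below 0.5 N and linear speed of pump_unit below 0.02 m/s); the arm keeps its last pose, push and grip.
It fails at once if the unit is lifted while the clamp is not tight (height (world z) of foot_front_left above 0.003 m and value of joint clamp_knob above 0.3 rad).
It fails at once if the unit is shoved about (distance of unit_rear from where it was at the start of the episode above 0.03 m).
It fails at once if a loose thing beside the work is disturbed (distance of any of threadlock_bottle, tape_measure, spanner_13 from where it was at the start of the episode above 0.03 m).
It also fails if it takes over 58 s, if anything falls off the work surface, if the arm or the gripper's body presses on something with over 40 N, if the wrist force passes 120 N, or if a joint passes its speed limit or range.

## Working session

There is one attempt and no reset: what is moved stays moved. The work goes in short steps, Python scripts to look and compute and a tool call to move; the robot and the scene stay as the last step left them, time stands still between calls to the robot, and variables do not carry over. Pictures are saved under pics/ and viewed, and the job is handed in when it is done.

Besides the shell and the picture viewer there is one more tool, called as name(argument=value, ...) on one line, values as JSON. servo_tool: Moves the arm, as the interface text tells. Its arguments: {"type":"object","properties":{"steps":{"type":"array","items":{"type":"object","properties":{"dx":{"type":"number"},"dy":{"type":"number"},"dz":{"type":"number"},"ax":{"type":"number"},"ay":{"type":"number"},"az":{"type":"number"},"fingers":{"type":"number"}}}}},"required":["steps"]}

```bash
ls; mkdir -p pics
python3 - <<'E'
from station import read_state, imaging, robot
import cv2,json,numpy as np
s=read_state();print(s)
for n in("top","side"):
    p,d=imaging.snapshot(n);cv2.imwrite(f"pics/{n}0.png",p[:,:,::-1]);np.savez(f"pics/{n}0.npz",p=p,d=d)
    m=imaging.camera_model(n);print(n,np.round(m["intrinsics"],1).tolist(),np.round(m["pose"],4).tolist())
E
```

```text
pics
{'clock': 0.0, 'q': array([-75.45853176,  26.83461479,  -0.66325935,  91.88273039,
         0.34371757,  61.38744492,  -3.22654376]), 'qvel': array([-0.02375349,  0.00977326,  0.00243399, -0.0084949 ,  0.01081296,
        0.02583901,  0.03763661]), 'tau': array([-5.51992853e-04, -5.20560551e+01, -1.27475851e-02, -2.43752110e+01,
       -5.64966537e-02,  1.73340517e-02,  1.69523350e-04]), 'tool_pos': array([0.19000466, 0.62097522, 0.21364297]), 'orientation': array([-9.01025371e+01, -7.82843846e-03, -1.70110227e+01]), 'wrist_force': array([-0.22174414, -0.03589998,  0.06362458]), 'moment': array([-0.00864204,  0.0028938 ,  0.01204179]), 'grip_width': 0.09212215934684821}
top [[451.5, 0.0, 265.0], [0.0, 451.5, 192.3], [0.0, 0.0, 1.0]] [[-0.0219, -0.9894, 0.1436, 0.343], [-0.9995, 0.0183, -0.0266, 0.0087], [0.0237, -0.1441, -0.9893, 1.255], [0.0, 0.0, 0.0, 1.0]]
side [[408.9, 0.0, 261.9], [0.0, 408.9, 192.2], [0.0, 0.0, 1.0]] [[-0.9998, -0.0043, -0.0219, 0.5452], [0.0183, 0.4032, -0.9149, 0.8006], [0.0128, -0.9151, -0.403, 0.4569], [0.0, 0.0, 0.0, 1.0]]
```

View pics/top0.png

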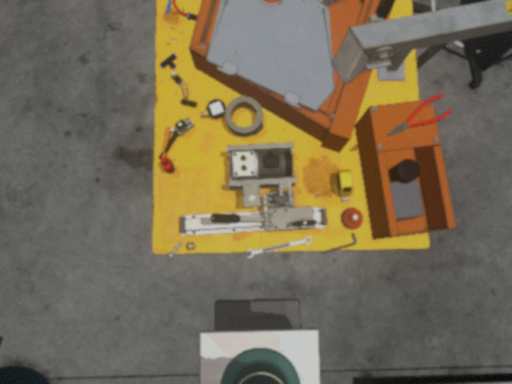

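View pics/side0.png

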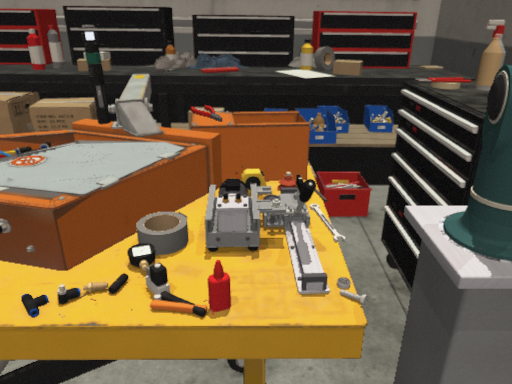

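The top view shows the unit at about (260,165), the rail from (180,225) to (325,215), the lever lying to the left (+y) and the jack's carriage near (290,210). I'll zoom in next.

Run:
```python
import cv2
a=cv2.imread("pics/top0.png");cv2.imwrite("pics/top0z.png",cv2.resize(a[130:265,150:375],None,fx=3.5,fy=3.5,interpolation=cv2.INTER_CUBIC))
a=cv2.imread("pics/side0.png");cv2.imwrite("pics/side0z.png",cv2.resize(a[160:310,190:370],None,fx=4,fy=4,interpolation=cv2.INTER_CUBIC))
```

```text
(no output)
```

View pics/top0z.png

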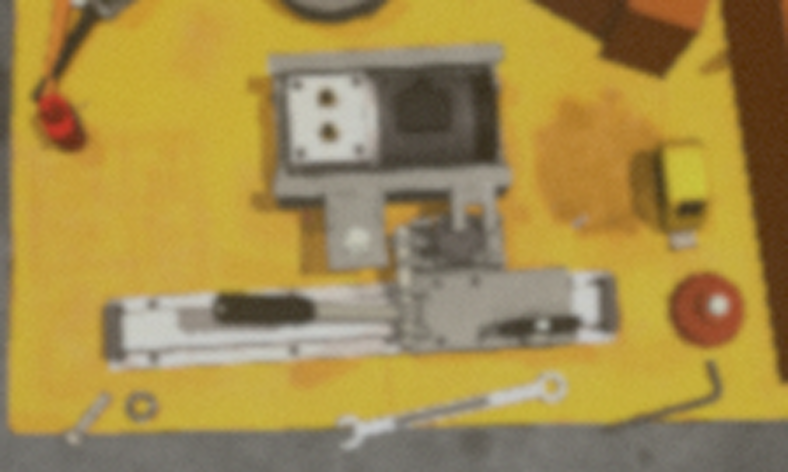

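View pics/side0z.png

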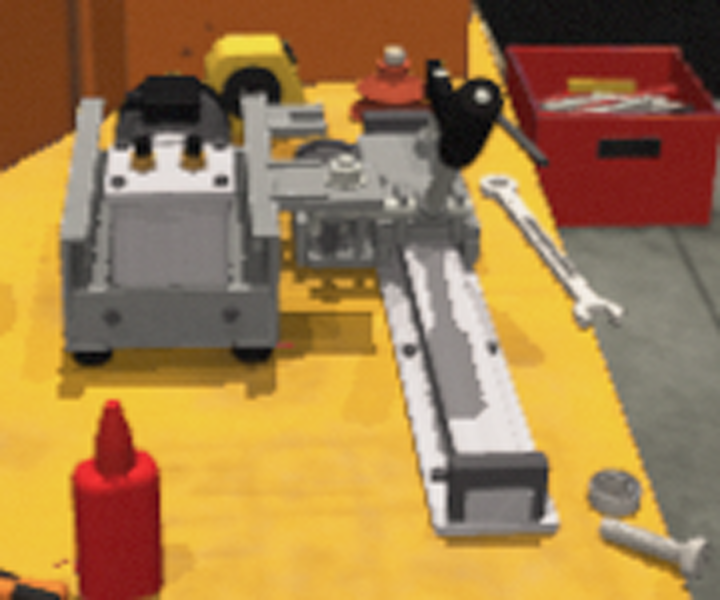

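```bash
cat > h.py <<'E'
import numpy as np,cv2
from station import read_state, imaging, robot
def ray(m,u,v,z):
    K=np.array(m["intrinsics"]);P=np.array(m["pose"])
    d=P[:3,:3]@(np.linalg.inv(K)@np.array([u,v,1.]));o=P[:3,3]
    return o+d*(z-o[2])/d[2]
def proj(m,p):
    K=np.array(m["intrinsics"]);P=np.array(m["pose"])
    c=P[:3,:3].T@(np.array(p)-P[:3,3]);c=K@c;return c[:2]/c[2]
def snap(n,f,crop=None,s=1):
    m=imaging.camera_model(n);p,d=imaging.snapshot(n);np.savez(f"pics/{f}.npz",p=p,d=d,P=m["pose"],K=m["intrinsics"])
    a=p[:,:,::-1]
    if crop: a=a[crop[1]:crop[3],crop[0]:crop[2]]
    cv2.imwrite(f"pics/{f}.png",cv2.resize(a,None,fx=s,fy=s,interpolation=cv2.INTER_CUBIC));return m,p,d
def mdl(f):
    z=np.load(f"pics/{f}.npz");return dict(intrinsics=z["K"],pose=z["P"])
E
python3 - <<'E'
from h import *
m=imaging.camera_model("top")
for n,u,v,z in [("knob",543,326,.087),("saddle",458,238,.06),("nut",357,238,.09),("grip",265,308,.15),("railL-far",112,302,.024),("railL-near",112,362,.024),("railR-far",606,272,.024),("railR-near",612,342,.024),("lever base",390,310,.05),("spanL",350,430,.008),("spanR",553,385,.008)]:
    print(n,ray(m,150+u/3.5,130+v/3.5,z).round(3))
E
```

```text
knob [ 0.43  -0.125  0.087]
saddle [ 0.5   -0.065  0.06 ]
nut [0.498 0.012 0.09 ]
grip [0.442 0.077 0.15 ]
railL-far [0.46  0.203 0.024]
railL-near [0.413 0.203 0.024]
railR-far [ 0.476 -0.183  0.024]
railR-near [ 0.421 -0.186  0.024]
lever base [ 0.447 -0.013  0.05 ]
spanL [0.357 0.02  0.008]
spanR [ 0.389 -0.14   0.008]
```

servo_tool(steps=[{"dx": 0.41, "dy": -0.03, "dz": -0.6, "ay": 71}, {"dx": 0.41, "dy": -0.03, "dz": -0.6, "ay": 71}, {"dx": 0.41, "dy": -0.03, "dz": -0.6, "ay": 71}, {"dx": 0.41, "dy": -0.03, "dz": -0.6, "ay": 71}, {"dx": 0.41, "dy": -0.03, "dz": -0.6, "ay": 71}, {"dx": 0.41, "dy": -0.03, "dz": -0.6, "ay": 71}, {"dx": 0.41, "dy": -0.03, "dz": -0.6, "ay": 71}, {"dx": 0.41, "dy": -0.03, "dz": -0.6, "ay": 71}, {"dx": 0.41, "dy": -0.03, "dz": -0.6, "ay": 71}, {"dx": 0.41, "dy": -0.03, "dz": -0.6, "ay": 71}, {"dx": 0.41, "dy": -0.03, "dz": -0.6, "ay": 71}, {"dx": 0.41, "dy": -0.03, "dz": -0.6, "ay": 71}, {"dx": 0.41, "dy": -0.03, "dz": -0.6, "ay": 71}, {"dx": 0.41, "dy": -0.03, "dz": -0.6, "ay": 71}, {"dx": 0.41, "dy": -0.03, "dz": -0.6, "ay": 71}, {"dx": 0.41, "dy": -0.03, "dz": -0.6, "ay": 71}, {"dx": 0.41, "dy": -0.03, "dz": -0.6, "ay": 71}, {"dx": 0.41, "dy": -0.03, "dz": -0.6, "ay": 71}, {"dx": 0.41, "dy": -0.03, "dz": -0.6, "ay": 71}, {"dx": 0.41, "dy": -0.03, "dz": -0.6, "ay": 71}])

```text
validation failed for argument at $.st...
```

Run:
```python
from h import *
m,p,d=snap("wrist","w1",None,1.5)
s=read_state();print(s["clock"],s["tool_pos"],s["orientation"],s["q"]);print(np.round(m["pose"],3),np.round(m["intrinsics"],1).tolist())
```

```text
0.15 [0.1900488  0.62112284 0.21386172] [-9.00783363e+01 -7.78590016e-03 -1.70111876e+01] [-75.45899782  26.82443603  -0.66262539  91.86840646   0.34469478
  61.38777785  -3.22700023]
[[ 0.292  0.92   0.262  0.116]
 [ 0.956 -0.281 -0.081  0.645]
 [-0.     0.274 -0.962  0.383]
 [ 0.     0.     0.     1.   ]] [[324.4, 0.0, 251.4], [0.0, 324.4, 188.5], [0.0, 0.0, 1.0]]
```

View pics/w1.png

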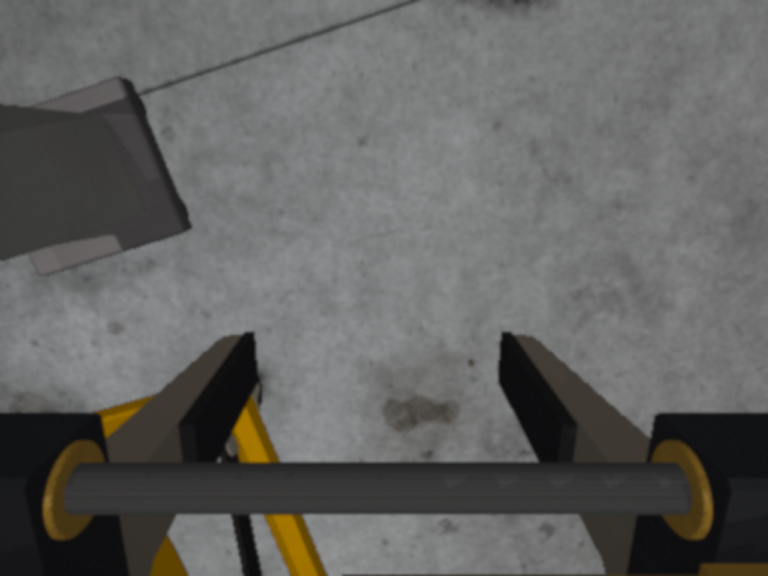

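servo_tool(steps=[{"dx": 0.2, "dy": -0.02, "dz": -0.3, "ay": 35, "fingers": 0}, {"dx": 0.2, "dy": -0.02, "dz": -0.3, "ay": 35, "fingers": 0}, {"dx": 0.2, "dy": -0.02, "dz": -0.3, "ay": 35, "fingers": 0}, {"dx": 0.2, "dy": -0.02, "dz": -0.3, "ay": 35, "fingers": 0}, {"dx": 0.2, "dy": -0.02, "dz": -0.3, "ay": 35, "fingers": 0}, {"dx": 0.2, "dy": -0.02, "dz": -0.3, "ay": 35, "fingers": 0}, {"dx": 0.2, "dy": -0.02, "dz": -0.3, "ay": 35, "fingers": 0}, {"dx": 0.2, "dy": -0.02, "dz": -0.3, "ay": 35, "fingers": 0}, {"dx": 0.2, "dy": -0.02, "dz": -0.3, "ay": 35, "fingers": 0}])

```text
validation failed for argument at $.st...
```

servo_tool(steps=[{"dx": 0.025, "dy": 0, "dz": -0.035, "ax": 0, "ay": 4, "az": 0, "fingers": 0}])

```text
clock: 0.23
tool_pos: [0.1988, 0.5869, 0.2132]
orientation: [-89.9, 0.2, -20.6]
wrist_force: [-0.6, 0.0, -0.2]
grip_width: 0.0916
```

servo_tool(steps=[{"dx": 0.205, "dy": -0.02, "dz": -0.26, "ax": 0, "ay": 34, "az": 0, "fingers": 0}, {"dx": 0.205, "dy": -0.02, "dz": -0.26, "ax": 0, "ay": 34, "az": 0, "fingers": 0}, {"dx": 0.205, "dy": -0.02, "dz": -0.26, "ax": 0, "ay": 34, "az": 0, "fingers": 0}, {"dx": 0.205, "dy": -0.02, "dz": -0.26, "ax": 0, "ay": 34, "az": 0, "fingers": 0}, {"dx": 0.205, "dy": -0.02, "dz": -0.26, "ax": 0, "ay": 34, "az": 0, "fingers": 0}, {"dx": 0.205, "dy": -0.02, "dz": -0.26, "ax": 0, "ay": 34, "az": 0, "fingers": 0}, {"dx": 0.205, "dy": -0.02, "dz": -0.26, "ax": 0, "ay": 34, "az": 0, "fingers": 0}, {"dx": 0.205, "dy": -0.02, "dz": -0.26, "ax": 0, "ay": 34, "az": 0, "fingers": 0}])

```text
clock: 0.9
tool_pos: [0.3016, 0.2636, 0.2346]
orientation: [-90.0, 0.0, -55.0]
wrist_force: [1.0, -0.3, 0.4]
grip_width: 0.0923
```

servo_tool(steps=[{"dx": 0.319, "dy": 0, "dz": -0.092, "ax": 0, "ay": 33, "az": 0, "fingers": 0}, {"dx": 0.319, "dy": 0, "dz": -0.092, "ax": 0, "ay": 33, "az": 0, "fingers": 0}, {"dx": 0.319, "dy": 0, "dz": -0.092, "ax": 0, "ay": 33, "az": 0, "fingers": 0}, {"dx": 0.319, "dy": 0, "dz": -0.092, "ax": 0, "ay": 33, "az": 0, "fingers": 0}, {"dx": 0.319, "dy": 0, "dz": -0.092, "ax": 0, "ay": 33, "az": 0, "fingers": 0}, {"dx": 0.319, "dy": 0, "dz": -0.092, "ax": 0, "ay": 33, "az": 0, "fingers": 0}, {"dx": 0.319, "dy": 0, "dz": -0.092, "ax": 0, "ay": 33, "az": 0, "fingers": 0}, {"dx": 0.319, "dy": 0, "dz": -0.092, "ax": 0, "ay": 33, "az": 0, "fingers": 0}, {"dx": 0.319, "dy": 0, "dz": -0.092, "ax": 0, "ay": 33, "az": 0, "fingers": 0}, {"dx": 0.319, "dy": 0, "dz": -0.092, "ax": 0, "ay": 33, "az": 0, "fingers": 0}])

```text
clock: 1.73
tool_pos: [0.4092, -0.05, 0.2346]
orientation: [-90.0, -0.0, -88.3]
wrist_force: [0.3, 1.2, 0.6]
grip_width: 0.0921
```

Run:
```python
from h import *
m,p,d=snap("wrist","w2",None,1.5)
s=read_state();print(s["clock"],s["tool_pos"],s["orientation"],s["q"])
```

```text
1.7833 [ 0.40879946 -0.04837433  0.23437879] [-9.00375214e+01  8.58064972e-03 -8.80941720e+01] [-3.72236986e+01 -8.69902682e-02  4.02346116e+01  1.23795561e+02
  6.11212985e-02  5.63089813e+01  4.88277077e+00]
```

View pics/w2.png

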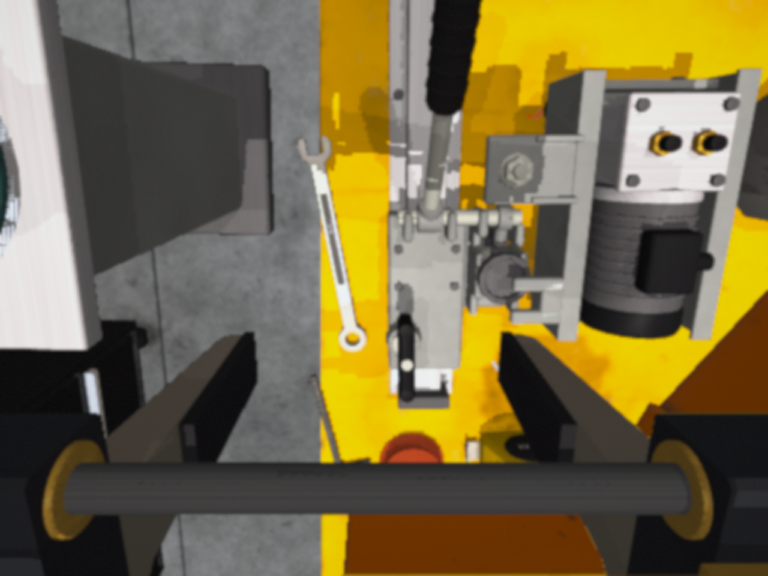

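Run:
```python
from h import *
z=np.load("pics/w2.npz");p,d=z["p"],z["d"];m=mdl("w2")
a=p[:,:,::-1]
cv2.imwrite("pics/w2a.png",cv2.resize(a[120:280,240:370],None,fx=4.5,fy=3.7,interpolation=cv2.INTER_CUBIC))
cv2.imwrite("pics/w2b.png",cv2.resize(a[70:220,300:400],None,fx=5,fy=4,interpolation=cv2.INTER_CUBIC))
def pt(u,v):
    u/=1.5;v/=1.5;dd=d[int(round(v)),int(round(u))];K=m["intrinsics"];P=m["pose"]
    return (P@np.r_[dd*(np.linalg.inv(K)@[u,v,1]),1])[:3].round(4)
for n,u,v in [("knob pin",407,366),("bar far",406,335),("bar near",407,385),("saddle",503,277),("saddle",495,285),("nut",517,171),("lug",495,155),("railtop",455,180),("plate",430,300),("grip",452,60),("grip",446,105)]:print(n,pt(u,v))
```

```text
knob pin [ 0.433  -0.1228  0.0868]
bar far [ 0.4312 -0.0994  0.0861]
bar near [ 0.4338 -0.1385  0.0852]
saddle [ 0.5026 -0.0627  0.0584]
saddle [ 0.4975 -0.0693  0.0575]
nut [0.495  0.0149 0.0923]
lug [0.4834 0.0239 0.0793]
railtop [0.4707 0.0026 0.0048]
plate [ 0.453  -0.0899  0.0338]
grip [0.4426 0.0691 0.1446]
grip [0.4433 0.0495 0.1279]
```

View pics/w2a.png

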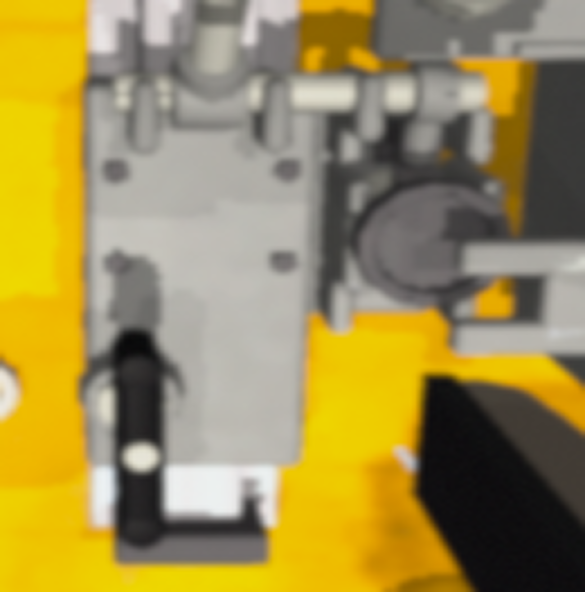

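View pics/w2b.png

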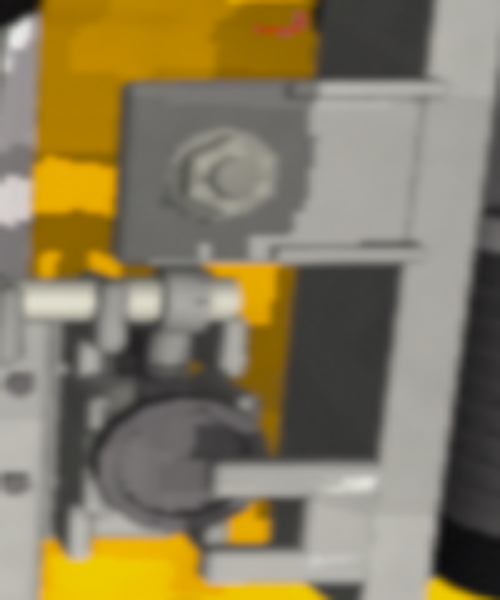

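Run:
```python
from h import *
m=mdl("w2")
K=ray(m,271.1,243.5,.0875);S=ray(m,336.2,185.2,.062);N=ray(m,346.4,114.5,.094);W=ray(m,344.4,113,.081)
print(K,S,N,W)
# rail edges: 
for v in (80,110,220):
    for u in (260,307): pass
e1=ray(m,390/1.5,20/1.5,.024);e2=ray(m,390/1.5,200/1.5,.024);print(e1,e2)
# lug edge direction (top z .08) front edge: w2b (128,90)-(120,258)
a=ray(m,300+128/5,70+88/4,.08);b=ray(m,300+120/5,70+258/4,.08);print(a,b,np.degrees(np.arctan2(-(a-b)[0],(a-b)[1])))
v=S-K;print(v,"rail yaw",np.degrees(np.arctan2(v[1],v[0])-np.arctan2(.055,.073)))
```

```text
[ 0.43266851 -0.12185096  0.0875    ] [ 0.50257423 -0.06235628  0.062     ] [0.49618892 0.01454876 0.094     ] [0.49783958 0.01533949 0.081     ]
[0.41374677 0.11265934 0.024     ] [ 0.41844003 -0.01281336  0.024     ]
[0.47801208 0.03429561 0.08      ] [ 0.48016411 -0.0060224   0.08      ] 3.0553363940927847
[ 0.06990573  0.05949468 -0.0255    ] rail yaw 3.4048420052429376
```

The wrist view shows the T-handle's pin at (271,243), the saddle at (336,185) and the nut at (346,114). The saddle has to slide about 77.5 mm towards +y.

servo_tool(steps=[{"dx": 0.074, "dy": 0, "dz": 0.021, "ax": 0, "ay": 0, "az": 0, "fingers": 0}, {"dx": 0.074, "dy": 0.02, "dz": 0.021, "ax": 0, "ay": 0, "az": 0, "fingers": 0}, {"dx": 0.074, "dy": 0.06, "dz": 0.021, "ax": 0, "ay": 0, "az": 0, "fingers": 0}, {"dx": 0.074, "dy": 0.1, "dz": 0.021, "ax": 0, "ay": 0, "az": 0, "fingers": 0.3}, {"dx": 0.074, "dy": 0.12, "dz": 0.021, "ax": 0, "ay": 0, "az": 0, "fingers": 0.3}, {"dx": 0.074, "dy": 0.14, "dz": 0.021, "ax": 0, "ay": 0, "az": 0, "fingers": 0.3}, {"dx": 0.074, "dy": 0.14, "dz": 0.021, "ax": 0, "ay": 0, "az": 0, "fingers": 0.3}, {"dx": 0.074, "dy": 0.14, "dz": 0.021, "ax": 0, "ay": 0, "az": 0, "fingers": 0.3}])

```text
clock: 2.45
tool_pos: [0.4319, -0.1202, 0.094]
orientation: [-90.2, 0.0, -87.9]
wrist_force: [0.8, 0.1, -0.0]
grip_width: 0.0646
```

Run:
```python
from h import *
m,p,d=snap("wrist","w3",None,1.5)
s=read_state();print(s["clock"],s["tool_pos"],s["orientation"],s["grip_width"])
print(proj(m,s["tool_pos"])*1.5)
```

```text
2.5 [ 0.43291494 -0.120544    0.09500892] [-9.00053447e+01  2.72167430e-02 -8.79167230e+01] 0.06427179119272028
[379.13069501 361.44013475]
```

View pics/w3.png

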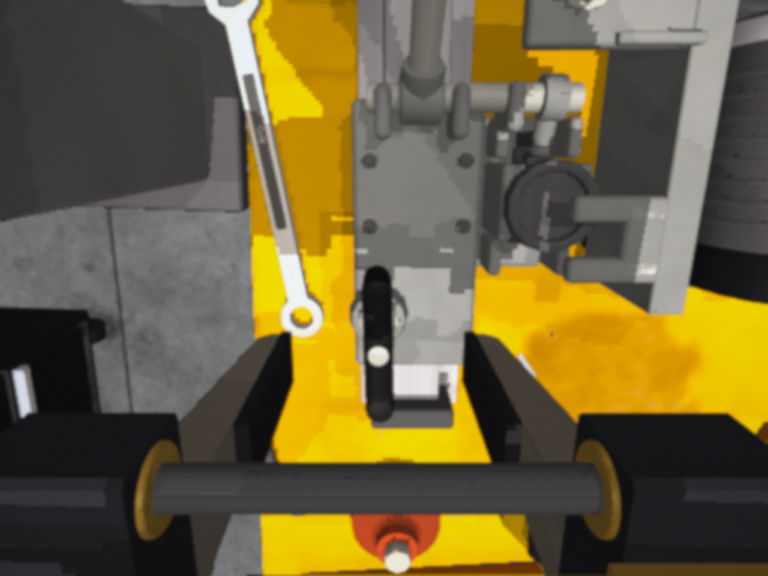

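Run:
```python
from h import *
m=mdl("w3");print(ray(m,377/1.5,356/1.5,.0875),ray(m,548/1.5,203/1.5,.062), ray(m,377/1.5,270/1.5,.087),ray(m,380/1.5,410/1.5,.087))
```

```text
[ 0.43214142 -0.12174857  0.0875    ] [ 0.50016067 -0.06249964  0.062     ] [ 0.4308633  -0.08711561  0.087     ] [ 0.43424552 -0.14573976  0.087     ]
```

servo_tool(steps=[{"dx": 0.001, "dy": 0.02, "dz": 0, "ax": 0, "ay": 0, "az": 0, "fingers": 0.3}, {"dx": 0.001, "dy": 0.036, "dz": 0, "ax": 0, "ay": 0, "az": 0, "fingers": 0.5}, {"dx": 0.001, "dy": 0.036, "dz": 0, "ax": 0, "ay": 0, "az": 0, "fingers": 1}, {"dx": 0.001, "dy": 0.036, "dz": 0, "ax": 0, "ay": 0, "az": 0, "fingers": 1}, {"dx": 0.001, "dy": 0.036, "dz": 0, "ax": 0, "ay": 0, "az": 0, "fingers": 1}, {"dx": 0.001, "dy": 0.036, "dz": 0, "ax": 0, "ay": 0, "az": 0, "fingers": 1}, {"dx": 0.001, "dy": 0.036, "dz": 0, "ax": 0, "ay": 0, "az": 0, "fingers": 1}, {"dx": 0.001, "dy": 0.036, "dz": 0, "ax": 0, "ay": 0, "az": 0, "fingers": 1}])

```text
clock: 3.17
tool_pos: [0.4333, -0.1224, 0.0593]
orientation: [-89.9, 0.0, -88.0]
wrist_force: [-0.1, -0.4, 0.6]
grip_width: 0.0199
```

servo_tool(steps=[{"dx": 0, "dy": 0, "dz": 0, "ax": 0, "ay": 0, "az": 0, "fingers": 1}, {"dx": 0, "dy": 0, "dz": 0, "ax": 0, "ay": 0, "az": 0, "fingers": 1}, {"dx": 0, "dy": 0, "dz": 0, "ax": 0, "ay": 0, "az": 0, "fingers": 1}, {"dx": 0, "dy": 0, "dz": 0, "ax": 0, "ay": 0, "az": 0, "fingers": 1}])

```text
clock: 3.5
tool_pos: [0.4322, -0.1224, 0.0589]
orientation: [-90.0, 0.0, -88.0]
wrist_force: [-2.3, 0.4, 6.4]
grip_width: 0.0117
```

servo_tool(steps=[{"dx": 0, "dy": 0, "dz": 0, "ax": 0, "ay": -5, "az": 0, "fingers": 1}, {"dx": 0, "dy": 0, "dz": 0, "ax": 0, "ay": -10, "az": 0, "fingers": 1}, {"dx": 0, "dy": 0, "dz": 0, "ax": 0, "ay": -15, "az": 0, "fingers": 1}, {"dx": 0, "dy": 0, "dz": 0, "ax": 0, "ay": -20, "az": 0, "fingers": 1}, {"dx": 0, "dy": 0, "dz": 0, "ax": 0, "ay": -25, "az": 0, "fingers": 1}, {"dx": 0, "dy": 0, "dz": 0, "ax": 0, "ay": -30, "az": 0, "fingers": 1}, {"dx": 0, "dy": 0, "dz": 0, "ax": 0, "ay": -35, "az": 0, "fingers": 1}, {"dx": 0, "dy": 0, "dz": 0, "ax": 0, "ay": -40, "az": 0, "fingers": 1}, {"dx": 0, "dy": 0, "dz": 0, "ax": 0, "ay": -45, "az": 0, "fingers": 1}, {"dx": 0, "dy": 0, "dz": 0, "ax": 0, "ay": -50, "az": 0, "fingers": 1}, {"dx": 0, "dy": 0, "dz": 0, "ax": 0, "ay": -50, "az": 0, "fingers": 1}, {"dx": 0, "dy": 0, "dz": 0, "ax": 0, "ay": -50, "az": 0, "fingers": 1}])

```text
clock: 4.5
tool_pos: [0.4318, -0.1226, 0.0589]
orientation: [-90.0, 0.1, -38.0]
wrist_force: [-2.8, 0.8, 5.8]
grip_width: 0.012
```

Run:
```python
from h import *
m,p,d=snap("wrist","w4",None,1.5)
s=read_state();print(s["clock"],s["tool_pos"],s["orientation"],s["grip_width"],s["wrist_force"],s["moment"],s["q"])
```

```text
4.55 [ 0.43187507 -0.12261161  0.05891519] [-9.00188361e+01  8.55449390e-02 -3.80197979e+01] 0.01162527640472296 [-3.69696541  1.03348154  7.22740589] [-0.01132182  0.80341771  0.10638247] [ -8.2595351   23.09929018  23.48363378 126.86386898 -16.72586529
  32.97846591  79.66660993]
```

View pics/w4.png

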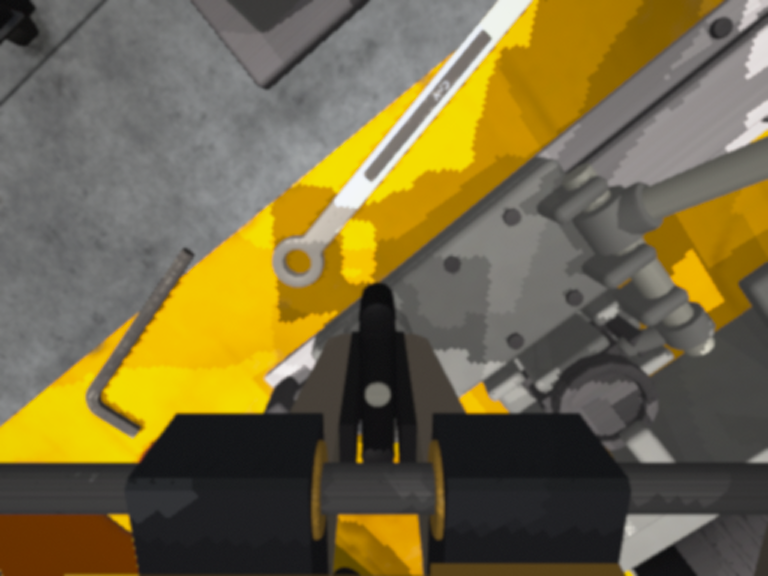

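servo_tool(steps=[{"dx": -0.005, "dy": 0, "dz": 0.006, "ax": 0, "ay": 0, "az": 0, "fingers": 1}, {"dx": -0.011, "dy": 0, "dz": 0.013, "ax": 0, "ay": 0, "az": 0, "fingers": 1}, {"dx": -0.018, "dy": 0, "dz": 0.021, "ax": 0, "ay": 0, "az": 0, "fingers": 1}, {"dx": -0.025, "dy": 0, "dz": 0.029, "ax": 0, "ay": 0, "az": 0, "fingers": 1}, {"dx": -0.032, "dy": 0, "dz": 0.037, "ax": 0, "ay": 0, "az": 0, "fingers": 1}, {"dx": -0.038, "dy": 0, "dz": 0.044, "ax": 0, "ay": 0, "az": 0, "fingers": 1}, {"dx": -0.044, "dy": 0, "dz": 0.051, "ax": 0, "ay": 0, "az": 0, "fingers": 1}, {"dx": -0.048, "dy": 0, "dz": 0.056, "ax": 0, "ay": 0, "az": 0, "fingers": 1}, {"dx": -0.0505, "dy": 0, "dz": 0.059, "ax": 0, "ay": 0, "az": 0, "fingers": 1}, {"dx": -0.0505, "dy": 0, "dz": 0.059, "ax": 0, "ay": 0, "az": 0, "fingers": 1}, {"dx": -0.0505, "dy": 0, "dz": 0.059, "ax": 0, "ay": 0, "az": 0, "fingers": 1}])

```text
clock: 5.47
tool_pos: [0.4288, -0.0441, 0.0589]
orientation: [-90.0, 0.1, -38.0]
wrist_force: [-2.4, 1.0, 6.9]
grip_width: 0.0118
```

Run:
```python
from h import *
m,p,d=snap("wrist","w5",None,1.5)
s=read_state();print(s["clock"],s["tool_pos"],s["orientation"],s["grip_width"],s["wrist_force"],s["moment"])
snap("side","s5",(190,140,370,290),4)
```

```text
5.5167 [ 0.42881327 -0.04421832  0.05890161] [-8.99901843e+01  7.98656718e-02 -3.79881078e+01] 0.011816643090544289 [-3.4160744   2.42817982  6.95191156] [ 0.1950372   0.57767062 -0.06261624]
```

View pics/w5.png

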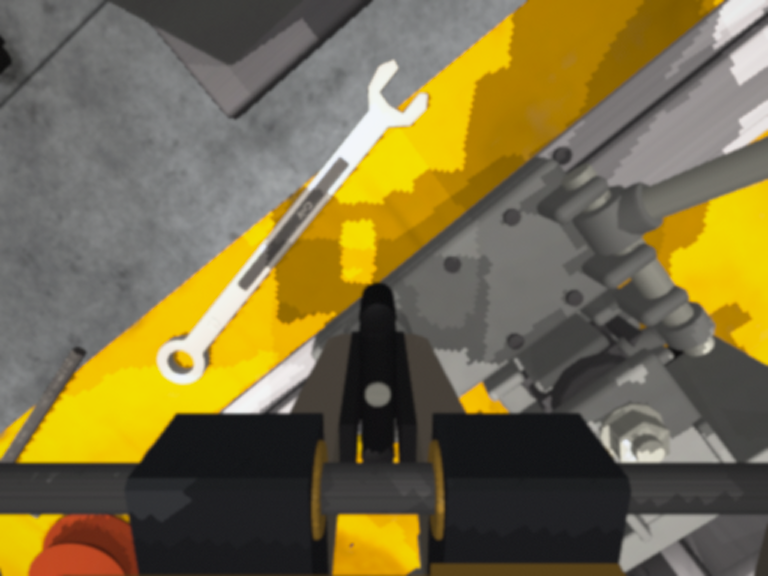

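View pics/s5.png

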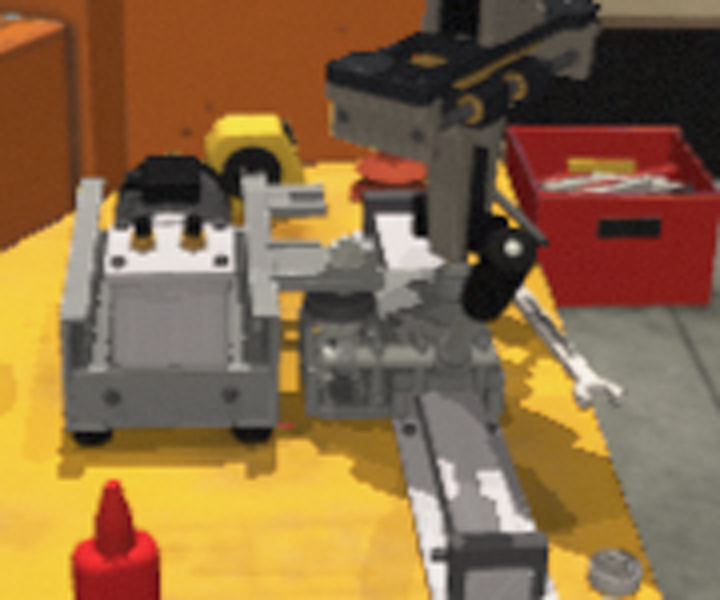

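Run:
```python
from h import *
m=mdl("w5");print("stud",ray(m,650/1.5,447/1.5,.094),"hex",ray(m,636/1.5,432/1.5,.085))
m=mdl("w4");print("saddle4",ray(m,603/1.5,397/1.5,.062)+[-.0031,.0784,0])
a=cv2.imread("pics/w4.png")[330:450,500:720];b=cv2.imread("pics/w5.png")[330:500,500:720]
cv2.imwrite("pics/w45.png",cv2.resize(np.vstack([a,b]),None,fx=2,fy=2))
m=mdl("w3");a=cv2.imread("pics/w3.png")[120:280,460:700];cv2.imwrite("pics/w3z.png",cv2.resize(a,None,fx=3,fy=3))
```

```text
stud [0.49422887 0.0158193  0.094     ] hex [0.49468578 0.01576094 0.085     ]
saddle4 [0.49389232 0.01515359 0.062     ]
```

View pics/w45.png

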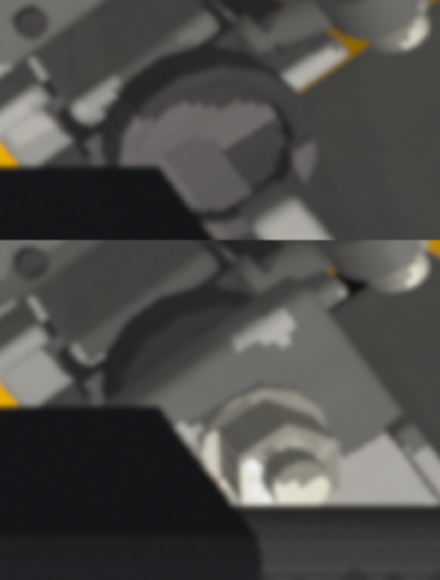

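View pics/w3z.png

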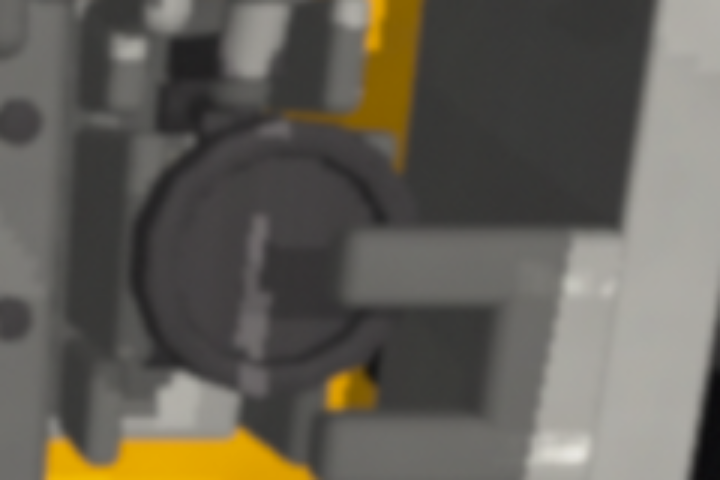

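The measured saddle position after the slide (0.498, 0.015) matches the nut (0.497, 0.015) within about 1 mm. I'll tighten now.

servo_tool(steps=[{"dx": 0, "dy": 0, "dz": 0, "ax": 0, "ay": 5, "az": 0, "fingers": 1}, {"dx": 0, "dy": 0, "dz": 0, "ax": 0, "ay": 10, "az": 0, "fingers": 1}, {"dx": 0, "dy": 0, "dz": 0, "ax": 0, "ay": 15, "az": 0, "fingers": 1}, {"dx": 0, "dy": 0, "dz": 0, "ax": 0, "ay": 20, "az": 0, "fingers": 1}, {"dx": 0, "dy": 0, "dz": 0, "ax": 0, "ay": 25, "az": 0, "fingers": 1}, {"dx": 0, "dy": 0, "dz": 0, "ax": 0, "ay": 30, "az": 0, "fingers": 1}, {"dx": 0, "dy": 0, "dz": 0, "ax": 0, "ay": 35, "az": 0, "fingers": 1}, {"dx": 0, "dy": 0, "dz": 0, "ax": 0, "ay": 40, "az": 0, "fingers": 1}, {"dx": 0, "dy": 0, "dz": 0, "ax": 0, "ay": 45, "az": 0, "fingers": 1}, {"dx": 0, "dy": 0, "dz": 0, "ax": 0, "ay": 49, "az": 0, "fingers": 1}, {"dx": 0, "dy": 0, "dz": 0, "ax": 0, "ay": 51, "az": 0, "fingers": 1}, {"dx": 0, "dy": 0, "dz": 0, "ax": 0, "ay": 51, "az": 0, "fingers": 1}, {"dx": 0, "dy": 0, "dz": 0, "ax": 0, "ay": 51, "az": 0, "fingers": 1}])

```text
clock: 6.65
tool_pos: [0.4292, -0.0443, 0.0589]
orientation: [-90.0, 0.0, -88.9]
wrist_force: [-1.8, 0.4, 5.7]
grip_width: 0.0119
```

Run:
```python
from h import *
m,p,d=snap("wrist","w6",None,1.5)
s=read_state();print(s["clock"],s["tool_pos"],s["orientation"],s["grip_width"],s["wrist_force"],s["moment"])
```

```text
6.7 [ 0.42919229 -0.04424421  0.0589144 ] [-9.00239448e+01  4.61535389e-02 -8.89008534e+01] 0.011745237227518225 [-2.16293649  0.37874624  5.8744667 ] [0.23002029 0.4878564  0.34442891]
```

View pics/w6.png

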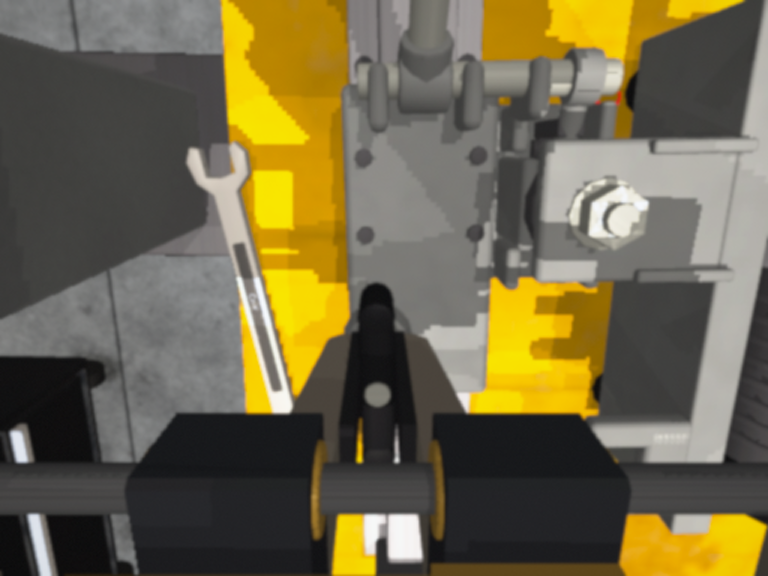

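Run:
```python
from h import *
m=mdl("w6");print("stud",ray(m,622/1.5,219/1.5,.094),"hex",ray(m,607/1.5,213/1.5,.082))
S=np.array([.498,.015,.062])
for q in ([.498,.015,.062],[.498-.0195,.015,.062],[.497,.015,.094]):print(proj(m,q)*1.5)
a=cv2.imread("pics/w6.png")[110:300,480:680];cv2.imwrite("pics/w6z.png",cv2.resize(a,None,fx=3,fy=3,interpolation=cv2.INTER_CUBIC))
```

```text
stud [0.49593813 0.01535485 0.094     ] hex [0.49724597 0.01542976 0.082     ]
[582.24700709 206.42016165]
[524.99371193 205.30267764]
[625.62598889 220.35400724]
```

View pics/w6z.png

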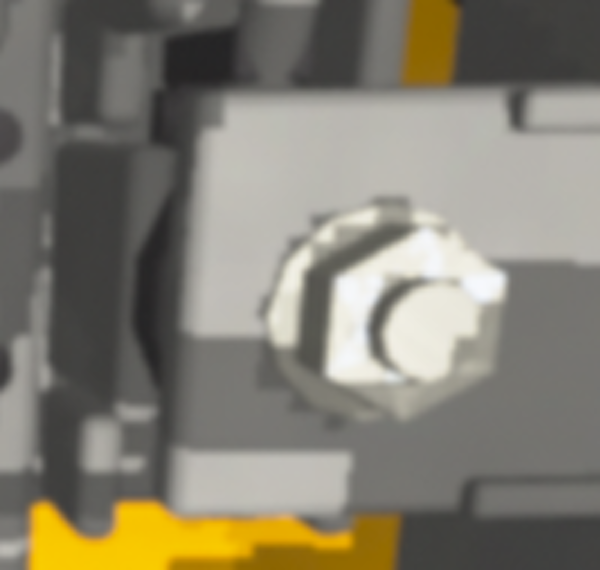

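The lug sits centred over the cup: the saddle's left edge is at (525,207) against a predicted (525,205). The clamp is back at its tight angle, so I'll release and move over the lever.

servo_tool(steps=[{"dx": 0, "dy": 0, "dz": 0, "ax": 0, "ay": 0, "az": 0, "fingers": 0.65}, {"dx": 0, "dy": 0, "dz": 0, "ax": 0, "ay": 0, "az": 0, "fingers": 0.65}, {"dx": 0, "dy": 0, "dz": 0, "ax": 0, "ay": 0, "az": 0, "fingers": 0.65}, {"dx": 0, "dy": 0, "dz": 0, "ax": 0, "ay": 0, "az": 0, "fingers": 0.65}, {"dx": 0, "dy": -0.03, "dz": 0, "ax": 0, "ay": 0, "az": 0, "fingers": 0.65}, {"dx": 0, "dy": -0.07, "dz": 0, "ax": 0, "ay": 0, "az": 0, "fingers": 0.65}, {"dx": 0, "dy": -0.11, "dz": 0, "ax": 0, "ay": 0, "az": 0, "fingers": 0.65}, {"dx": 0, "dy": -0.15, "dz": 0, "ax": 0, "ay": 0, "az": 0, "fingers": 0.65}, {"dx": -0.04, "dy": -0.15, "dz": 0.003, "ax": 0, "ay": 0, "az": 0, "fingers": 0.87}, {"dx": -0.08, "dy": -0.15, "dz": 0.006, "ax": 0, "ay": -1.2, "az": 0, "fingers": 0.87}, {"dx": -0.12, "dy": -0.15, "dz": 0.009, "ax": 0, "ay": -1.2, "az": 0, "fingers": 0.87}, {"dx": -0.12, "dy": -0.15, "dz": 0.009, "ax": 0, "ay": -1.2, "az": 0, "fingers": 0.87}])

```text
clock: 7.7
tool_pos: [0.4363, 0.0825, 0.2088]
orientation: [-89.9, 0.1, -87.2]
wrist_force: [0.3, 0.7, 0.4]
grip_width: 0.0122
```

Run:
```python
from h import *
m,p,d=snap("wrist","w7",None,1.5)
s=read_state();print(s["clock"],s["tool_pos"],s["orientation"],s["grip_width"],s["wrist_force"])
for q in ([.4372,.159,.141],[.4413,.0568,.046]):print(proj(m,q)*1.5)
```

```text
7.75 [0.43602698 0.07881656 0.20855369] [-8.99868448e+01  1.48539787e-02 -8.73941408e+01] 0.012040323364332523 [-0.10316944  0.43820354 -0.33345043]
[386.20552701 148.89756691]
[381.5852354  296.51724365]
```

View pics/w7.png

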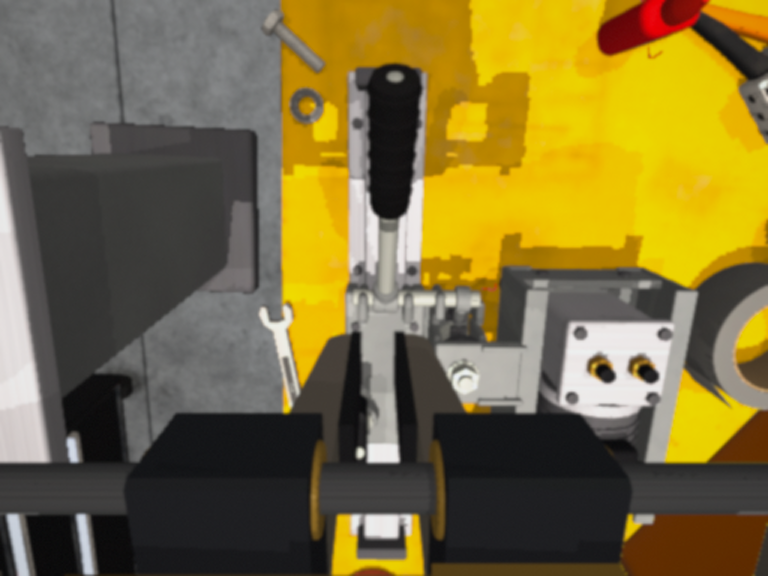

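servo_tool(steps=[{"dx": -0.04, "dy": 0, "dz": 0.004, "ax": 0, "ay": 0, "az": 0, "fingers": 0.87}, {"dx": -0.08, "dy": 0, "dz": 0.007, "ax": 0, "ay": 0, "az": 0, "fingers": 0.87}, {"dx": -0.08, "dy": 0.02, "dz": 0.007, "ax": 0, "ay": 0, "az": 0, "fingers": 0.87}, {"dx": -0.08, "dy": 0.04, "dz": 0.007, "ax": 0, "ay": 0, "az": 0, "fingers": 0.87}, {"dx": -0.086, "dy": 0.055, "dz": 0.007, "ax": 0, "ay": 0, "az": 0, "fingers": 0.87}, {"dx": -0.093, "dy": 0.067, "dz": 0.007, "ax": 0, "ay": 0, "az": 0, "fingers": 0.87}, {"dx": -0.099, "dy": 0.079, "dz": 0.007, "ax": 0, "ay": 0, "az": 0, "fingers": 0.87}, {"dx": -0.104, "dy": 0.091, "dz": 0.007, "ax": 0, "ay": 0, "az": 0, "fingers": 0.87}, {"dx": -0.109, "dy": 0.104, "dz": 0.007, "ax": 0, "ay": 0, "az": 0, "fingers": 0.87}, {"dx": -0.109, "dy": 0.104, "dz": 0.007, "ax": 0, "ay": 0, "az": 0, "fingers": 0.87}])

```text
clock: 8.58
tool_pos: [0.4385, 0.1842, 0.1029]
orientation: [-90.1, -0.1, -87.8]
wrist_force: [0.5, 1.1, 3.5]
grip_width: 0.0121
```

Run:
```python
from h import *
m,p,d=snap("wrist","w8",None,1.5)
snap("side","s8",(190,140,370,290),4)
s=read_state();print(s["clock"],s["tool_pos"],s["orientation"],s["grip_width"],s["wrist_force"])
```

```text
8.6833 [0.43874651 0.18358788 0.10442966] [-9.00728833e+01 -5.47184251e-02 -8.78568568e+01] 0.012215733603783828 [-1.62541241 -0.13192734  2.72848228]
```

View pics/w8.png

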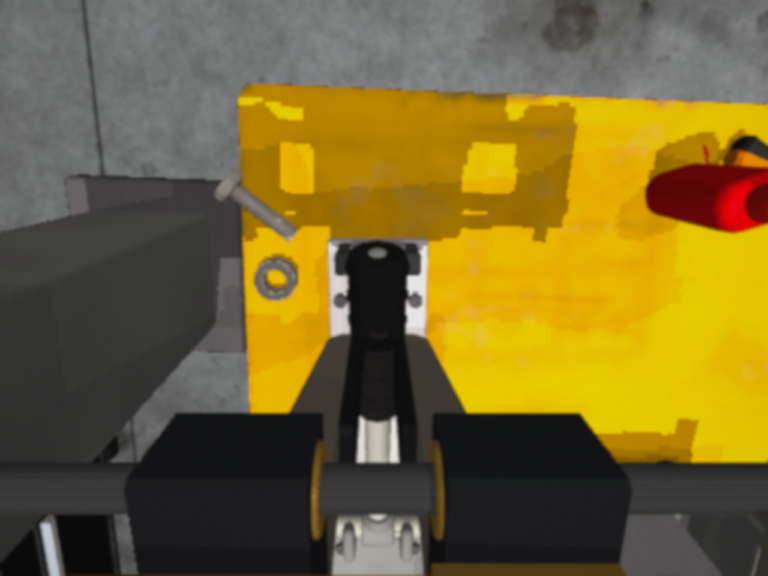

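View pics/s8.png

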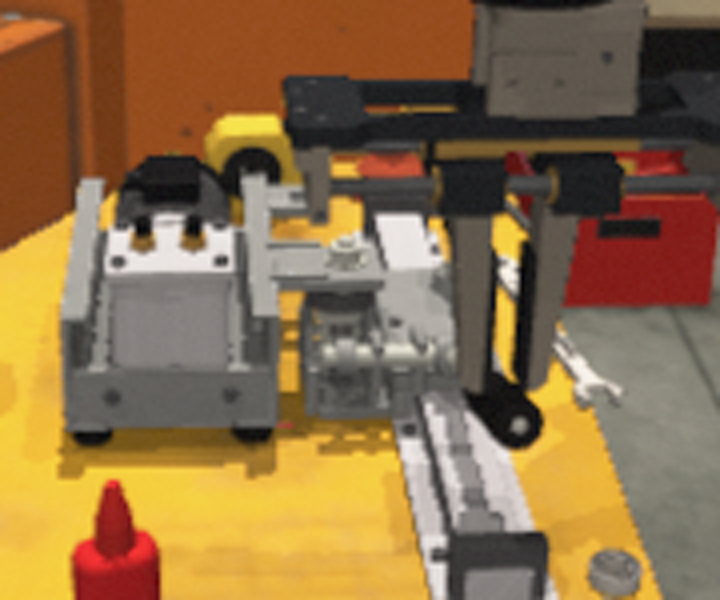

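Contact is centred on the grip at (377,300), with about 3 N at mid-stroke. Continuing down.

servo_tool(steps=[{"dx": -0.004, "dy": 0.013, "dz": 0, "ax": 0, "ay": 0, "az": 0, "fingers": 0.87}, {"dx": -0.007, "dy": 0.026, "dz": 0, "ax": 0, "ay": 0, "az": 0, "fingers": 0.87}, {"dx": -0.008, "dy": 0.037, "dz": 0, "ax": 0, "ay": 0, "az": 0, "fingers": 0.87}, {"dx": -0.009, "dy": 0.048, "dz": 0, "ax": 0, "ay": 0, "az": 0, "fingers": 0.87}, {"dx": -0.009, "dy": 0.056, "dz": 0, "ax": 0, "ay": 0, "az": 0, "fingers": 0.87}, {"dx": -0.009, "dy": 0.056, "dz": 0, "ax": 0, "ay": 0, "az": 0, "fingers": 0.87}, {"dx": -0.009, "dy": 0.056, "dz": 0, "ax": 0, "ay": 0, "az": 0, "fingers": 0.87}])

```text
clock: 9.27
tool_pos: [0.4384, 0.1938, 0.0493]
orientation: [-90.1, 0.1, -87.8]
wrist_force: [-3.6, 2.9, 6.5]
grip_width: 0.012
```

servo_tool(steps=[{"dx": 0, "dy": 0.003, "dz": 0, "ax": 0, "ay": 0, "az": 0, "fingers": 0.87}, {"dx": 0, "dy": 0.003, "dz": 0, "ax": 0, "ay": 0, "az": 0, "fingers": 0.87}, {"dx": 0, "dy": 0.003, "dz": 0, "ax": 0, "ay": 0, "az": 0, "fingers": 0.87}])

```text
clock: 9.52
tool_pos: [0.4386, 0.194, 0.0474]
orientation: [-90.0, 0.1, -87.8]
wrist_force: [-5.8, 2.2, 15.1]
grip_width: 0.0119
```

Run:
```python
from h import *
snap("side","s9",(190,140,370,290),4)
s=read_state();print(s["clock"],s["tool_pos"],s["orientation"],s["grip_width"],s["wrist_force"])
```

```text
9.5667 [0.43859015 0.19397564 0.04740602] [-90.04036837   0.14370815 -87.82650941] 0.011952274319244423 [-4.94159412  0.62155518 15.3698494 ]
```

View pics/s9.png

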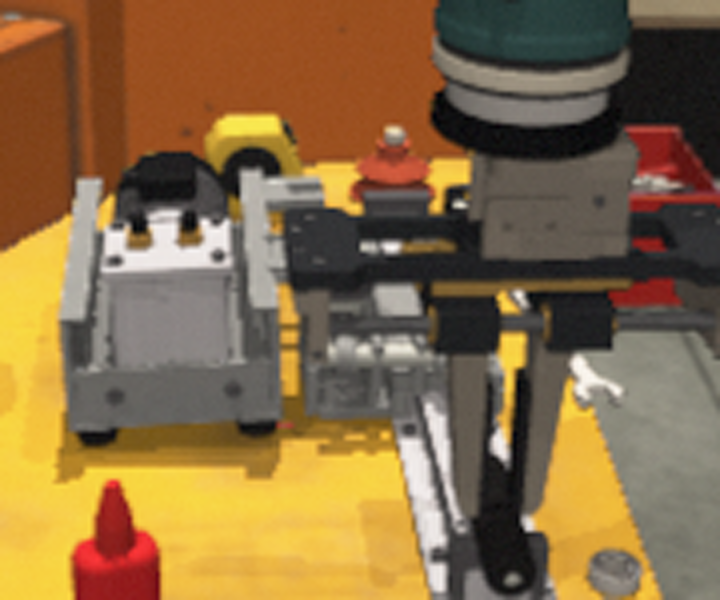

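servo_tool(steps=[{"dx": 0.001, "dy": -0.012, "dz": -0.001, "ax": 0, "ay": 0, "az": 0, "fingers": 0.87}, {"dx": 0.003, "dy": -0.03, "dz": -0.001, "ax": 0, "ay": 0, "az": 0, "fingers": 0.87}, {"dx": 0.006, "dy": -0.046, "dz": -0.001, "ax": 0, "ay": 0, "az": 0, "fingers": 0.87}, {"dx": 0.011, "dy": -0.065, "dz": -0.001, "ax": 0, "ay": 0, "az": 0, "fingers": 0.87}, {"dx": 0.018, "dy": -0.085, "dz": -0.001, "ax": 0, "ay": 0, "az": 0, "fingers": 0.87}, {"dx": 0.028, "dy": -0.105, "dz": -0.001, "ax": 0, "ay": 0, "az": 0, "fingers": 0.87}, {"dx": 0.038, "dy": -0.125, "dz": -0.001, "ax": 0, "ay": 0, "az": 0, "fingers": 0.87}, {"dx": 0.038, "dy": -0.15, "dz": -0.001, "ax": 0, "ay": 0, "az": 0, "fingers": 0.87}, {"dx": 0.038, "dy": -0.15, "dz": -0.001, "ax": 0, "ay": 0, "az": 0, "fingers": 0.87}, {"dx": 0.038, "dy": -0.15, "dz": -0.001, "ax": 0, "ay": 0, "az": 0, "fingers": 0.87}, {"dx": 0.038, "dy": -0.15, "dz": -0.001, "ax": 0, "ay": 0, "az": 0, "fingers": 0.87}])

```text
clock: 10.48
tool_pos: [0.4388, 0.155, 0.1955]
orientation: [-90.0, 0.0, -87.8]
wrist_force: [0.3, -0.1, -0.0]
grip_width: 0.0119
```

Run:
```python
from h import *
snap("side","s10",(190,140,370,290),4)
m,p,d=snap("wrist","w10",None,1.5)
s=read_state();print(s["clock"],s["tool_pos"],s["orientation"],s["grip_width"],s["wrist_force"])
```

```text
10.5833 [0.43843572 0.15499024 0.19477713] [-9.00807489e+01 -5.99185413e-02 -8.78145977e+01] 0.011962264093324404 [ 0.70747772 -1.33903141  1.09100593]
```

View pics/s10.png

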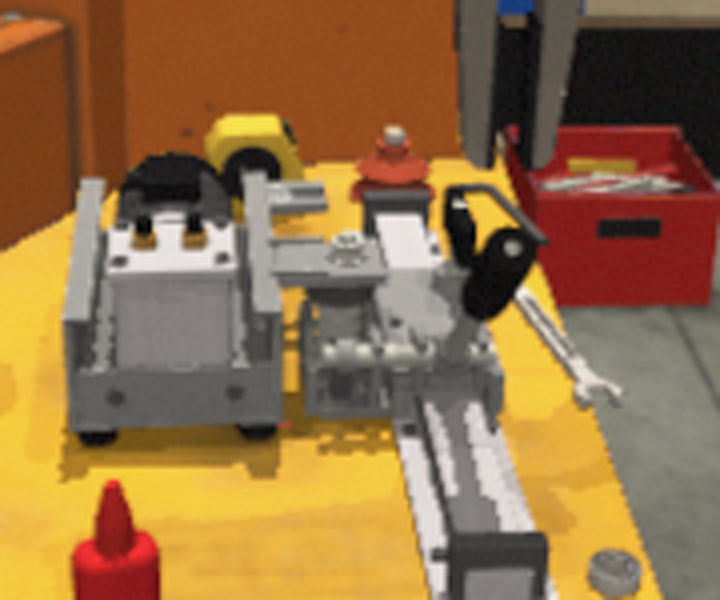

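View pics/w10.png

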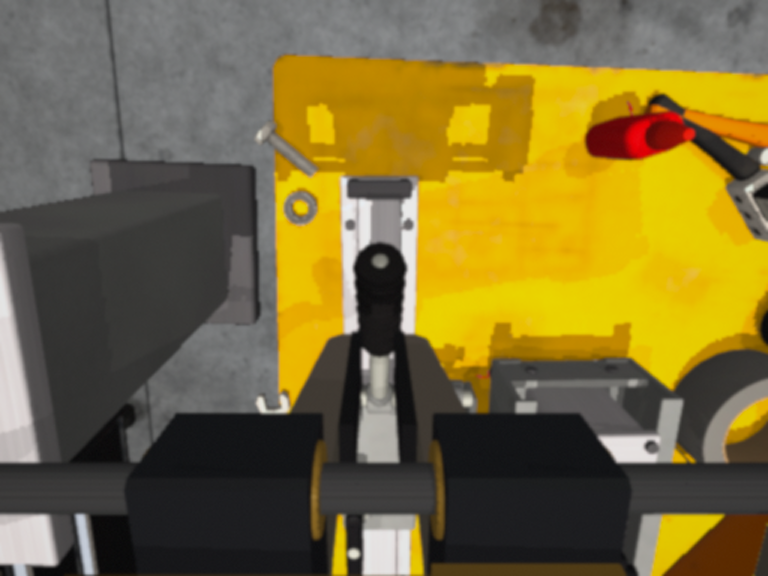

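The lever is back at rest (hub at (380,262) in the wrist view) and the nut has risen about 3 mm, so the first tooth has caught. Starting the second stroke.

servo_tool(steps=[{"dx": -0.002, "dy": 0.015, "dz": 0, "ax": 0, "ay": 0, "az": 0, "fingers": 0.87}, {"dx": -0.002, "dy": 0.028, "dz": 0, "ax": 0, "ay": 0, "az": 0, "fingers": 0.87}, {"dx": -0.008, "dy": 0.041, "dz": 0, "ax": 0, "ay": 0, "az": 0, "fingers": 0.87}, {"dx": -0.015, "dy": 0.053, "dz": 0, "ax": 0, "ay": 0, "az": 0, "fingers": 0.87}, {"dx": -0.021, "dy": 0.065, "dz": 0, "ax": 0, "ay": 0, "az": 0, "fingers": 0.87}, {"dx": -0.026, "dy": 0.078, "dz": 0, "ax": 0, "ay": 0, "az": 0, "fingers": 0.87}, {"dx": -0.031, "dy": 0.09, "dz": 0, "ax": 0, "ay": 0, "az": 0, "fingers": 0.87}, {"dx": -0.035, "dy": 0.103, "dz": 0, "ax": 0, "ay": 0, "az": 0, "fingers": 0.87}, {"dx": -0.037, "dy": 0.116, "dz": 0, "ax": 0, "ay": 0, "az": 0, "fingers": 0.87}, {"dx": -0.038, "dy": 0.127, "dz": 0, "ax": 0, "ay": 0, "az": 0, "fingers": 0.87}, {"dx": -0.039, "dy": 0.138, "dz": 0, "ax": 0, "ay": 0, "az": 0, "fingers": 0.87}, {"dx": -0.039, "dy": 0.147, "dz": 0, "ax": 0, "ay": 0, "az": 0, "fingers": 0.87}, {"dx": -0.039, "dy": 0.149, "dz": 0, "ax": 0, "ay": 0, "az": 0, "fingers": 0.87}, {"dx": -0.039, "dy": 0.149, "dz": 0, "ax": 0, "ay": 0, "az": 0, "fingers": 0.87}, {"dx": -0.039, "dy": 0.149, "dz": 0, "ax": 0, "ay": 0, "az": 0, "fingers": 0.87}])

```text
clock: 11.83
tool_pos: [0.4381, 0.1961, 0.0471]
orientation: [-90.0, 0.1, -87.8]
wrist_force: [-2.3, 3.3, 15.2]
grip_width: 0.0121
```

Run:
```python
from h import *
snap("side","s11",(190,140,370,290),4)
snap("top","t11",(150,130,375,265),3.5)
m,p,d=snap("wrist","w11",None,1.5)
s=read_state();print(s["clock"],s["tool_pos"],s["orientation"],s["grip_width"],s["wrist_force"])
```

```text
11.9833 [0.4380537  0.19610553 0.04717506] [-89.98137197   0.12429023 -87.75365018] 0.011830225865627821 [-2.32857933  2.84394411 14.8132653 ]
```

View pics/s11.png

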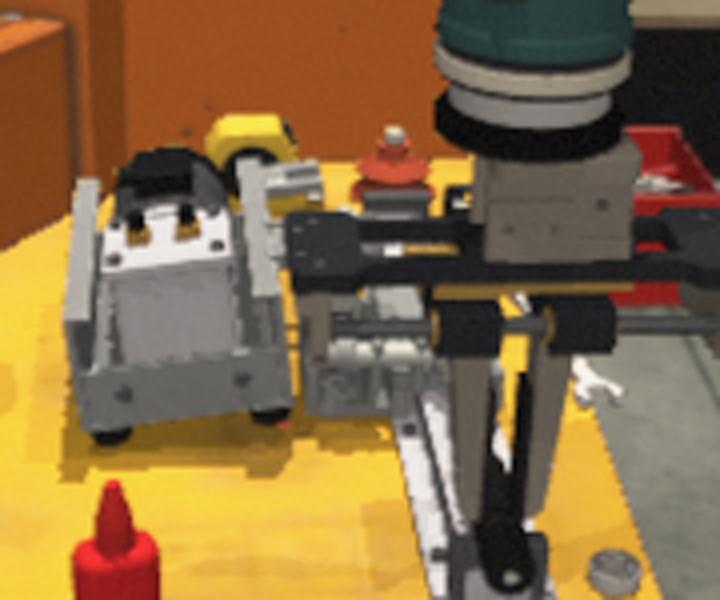

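View pics/w11.png

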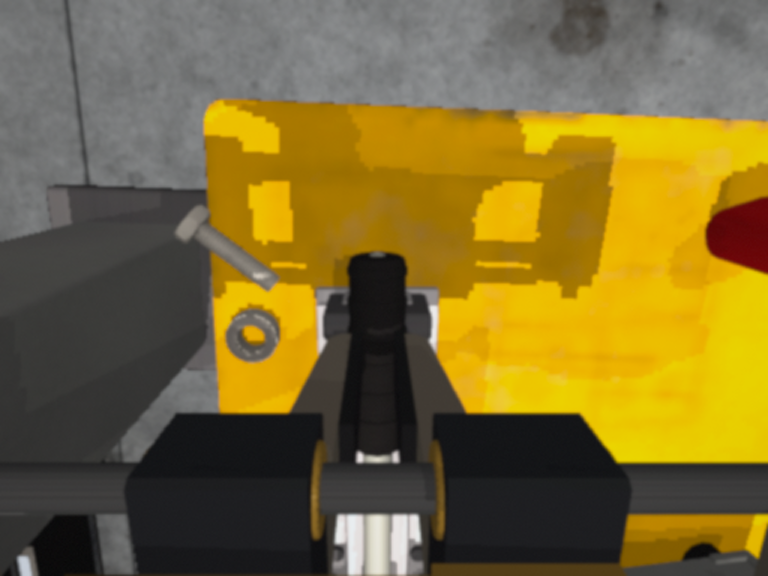

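View pics/t11.png

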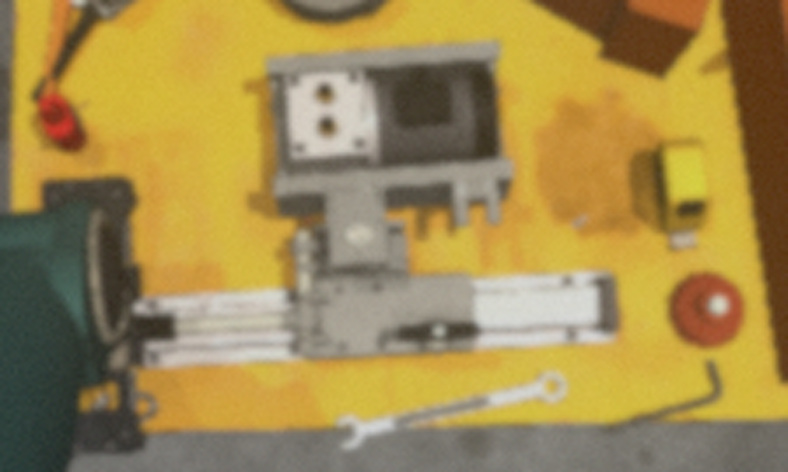

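Run:
```python
from h import *
m=imaging.camera_model("top");K,P=m["intrinsics"],m["pose"]
def cloud(f):
    d=np.load(f"pics/{f}.npz")["d"];v,u=np.mgrid[:384,:512]
    c=np.stack([u,v,np.ones_like(u)],-1)@np.linalg.inv(K).T*d[...,None]
    return c@np.array(P)[:3,:3].T+np.array(P)[:3,3]
for f in("top0","t11"):
    c=cloud(f).reshape(-1,3)
    for y0,y1 in((.06,.075),(.04,.06),(-.04,-.02),(-.07,-.055),(-.085,-.07)):
        q=c[(c[:,0]>.51)&(c[:,0]<.565)&(c[:,1]>y0)&(c[:,1]<y1)&(c[:,2]>.06)]
        r=c[(c[:,0]>.6)&(c[:,0]<.66)&(c[:,1]>y0)&(c[:,1]<y1)&(c[:,2]>.06)]
        print(f,y0,len(q),np.percentile(q[:,2],[50,85]).round(4) if len(q) else 0, np.percentile(r[:,2],[50,85]).round(4) if len(r) else 0)
# front foot (left) in side view z comparison
m=imaging.camera_model("side")
# lug top plane via w-like depth: nut
for f in("top0","t11"):
    c=cloud(f)[194:202,249:256].reshape(-1,3);print(f,"nut",c[:,2].max(),np.median(c,0))
```

```text
top0 0.06 34 [0.0789 0.082 ] [0.0807 0.0828]
top0 0.04 80 [0.0816 0.0983] [0.0955 0.0998]
top0 -0.04 85 [0.0788 0.0833] [0.0848 0.1129]
top0 -0.07 99 [0.0794 0.0819] [0.0843 0.0977]
top0 -0.085 97 [0.0795 0.0825] [0.0847 0.0968]
t11 0.06 43 [0.0892 0.093 ] [0.0802 0.097 ]
t11 0.04 111 [0.0908 0.1055] [0.0989 0.1029]
t11 -0.04 104 [0.0878 0.092 ] [0.0878 0.1173]
t11 -0.07 97 [0.091  0.0946] [0.0898 0.1017]
t11 -0.085 83 [0.0906 0.0945] [0.0893 0.1014]
top0 nut 0.09693059709168295 [0.49899198 0.01156587 0.08742576]
t11 nut 0.11541028544284782 [0.49679041 0.01151874 0.10545544]
```

Both ends of the front edge are up about 11 mm, the nut is up about 18 mm, and the lever is held on its stop with about 15 N. In the top view the knob lies parallel to the rail. Handing in.

Run:
```python
from h import *
print(robot.finish_job()); s=read_state();print(s["clock"],s["tool_pos"],s["wrist_force"])
```

```text
the job is handed in; nothing more can be done
None
the job is handed in; nothing more can be done
```

The front of the unit is jacked up and the job is handed in, after about 12 s on the clock. No verdict is reported.

**What I did:**
- I slackened the clamp by 50°, slid the jack about 78 mm along its rail, and turned the clamp back to its tight angle.
- I pumped one full stroke and let the lever fully up.
- I then made a second full stroke and held the lever down with the fingers.

**Last checks:**
- **Saddle position:** before clamping, the saddle was within about 1 mm of the pad along the rail. I judged this from the nut above the pad.
- **Lift:** top-camera depth shows both ends of the front edge up about 9–13 mm, noisy by a few mm. The nut is up about 18 mm, slightly more than the 16.5 mm expected. Foot heights come from these readings and were not measured directly.
- **Pad in the cup:** its seating and load were not seen directly and follow from the lift height.
- **Lever:** it is on its stop with about 15 N at the wrist, and the fingers are well clear of the unit.
- **Clamp and loose things:** the T-handle lies parallel to the rail, and the bottle, tape measure and spanner look unmoved in the pictures.

Two early move calls were refused because their rows left out some fields; the arm did not move on those calls. No check failed.

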